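Hook the tray out from under the equipment stand

ROBOT

A 6-joint arm with a two-finger parallel gripper is mounted at the origin on a cart in front of the work surface, level with it; the furniture and walls round the work are solid. World frame = base frame: x ahead of the robot, y to its left, z up, the work surface at z = 0. Lengths are in mm, angles in rad, forces in N, time in s.
With the tool pointing down it reaches from about 275 to 750 mm from the base axis. Payload 10.2 kg.
Tool frame: the origin (TCP) lies at the very end of the fingers, on their centre line; the grasp point (between the pads) lies 19 mm behind it; z points along the fingers, y is the line along which they close (so a half turn about z gives the same grasp; the last joint's range is limited). The gripper opens to 85 mm and grips with 20 to 120 N. Pads are 22 mm wide; open, the fingers measure 114 mm over their backs; the gripper's body (76 mm by 85 mm) begins 54 mm behind the grasp point. The pads swing forward as they close: fully open they stand 13 mm farther back than shut.
Start: joints at [-1.437, 0.313, 1.498, -0, 1.331, -0.223], TCP at [183.358, -491.946, 231.294] pointing down, gripper open.
Joint ranges: [-2.94, 2.94], [-0.97, 2.17], [0.19, 2.56], [-1.23, 4.37], [0.02, 3.11], [-2.88, 2.88]. Speed limits (rad/s): [2.39, 2.39, 3.01, 3.14, 3.14, 3.14].

INTERFACE

Orientations are given as a unit quaternion [w, x, y, z].
In Python, from rig import telemetry, optics, ctrl gives the robot as it stands.
- The arm moves only by the tool servo_tool, never from a script. Its argument "deltas" is a list of rows, each a list of 3 entries, a list of its own where there are three numbers: the shift along the tool's x, y, z in units of 20 cm (1.0 is 20 cm), then the turn, a rotation vector about the tool's x, y, z in units of 90 degrees (1.0 is 90 degrees), then the opening, from 0 (shut) to 1 (fully open). A call has 1 to 8 rows; each row shifts and turns the commanded pose from where the row before left it, along the tool's axes as they then stand; what a row does not reach is not made up. A row lasts 1/10 s, in which the tool goes at most 50 mm and 8.59 degrees, less where a joint would pass 70% of its speed; a pose out of reach is approached as far as the arm can. A call with a number of a shift or a turn outside -1 to 1 is refused whole. A call with a gripper value outside its range is refused whole. The fingers move at their own pace and stop on an object; "squeeze" is the grip in N (left out, the last holds). Time passes only in rows, so rows that do not move let the fingers close. It gives the time, the measured TCP pose, the force, the opening and the grip force at its end, in the units of the state.
- telemetry.sense(): the state, without advancing time (a new reading comes with each control period).
- optics.capture(name): name is "scene" or "side" or "wrist"; returns the picture (400x640x3 uint8, blue, green, red); there is no depth.
- optics.camera_model(name): a dict with "vfov" (degrees; the focal length in pixels is half the picture's height over the tangent of half this angle, whatever the lens; pixels are square), "cx", "cy" (the principal point, pixels), "dist" ([k1, k2, p1, p2, k3] as OpenCV has them; the pictures are not rectified), "R" (3x3) and "t" (3): a world point X has camera coordinates R X + t; the wrist camera has in their place "mount" (4x4, takes a point from camera to tool coordinates, whose origin is the TCP and whose axes are the flange's). Camera axes: x right, y down, z forward; pixel columns grow to the right and rows downward; lengths in mm; the calibration is good to about 2 mm. A picture is of the moment at which its call begins: read the wrist's pose just before it. camera_model takes no time and is no camera call.
- ctrl.finish_job(): hands the job in; it is judged then, once.
The state is a dict: "time_s": time; "joints": joint angles; "dq": joint speeds; "tau": joint torques, N m; "eef_pos": TCP position; "ee_rot": TCP orientation; "force": force on the tool from outside, world axes, zero at the start; "wrist_torque": the same for the moment, N m; "grip_width": opening from 0.0 (shut) to 1.0 (fully open); "grip_force": force on a finger pad.
Only numpy, scipy, OpenCV 4.12 (cv2) and the standard library are available. Lean on these libraries where they do the work, as an engineer would, in place of code of your own. Each camera call takes 0.05 s, during which the arm holds its last target. There are 200 camera calls.

TASK

The green sample tray has been pushed too far back under the low equipment stand. Take the rod with the hook (orange handle), catch the tray's steel pull loop under the stand's top with it, and draw the tray out until the whole opening of the loop is clear in front of the stand's edge; then lay the hook rod down flat on the bench, well away from the tray. Move the tray with the hook only, not with the gripper, and leave the grey push rod, the bottle and the roll of tape where they are.

Things in the scene. Friction and masses are not known exactly. Their poses are not given: they have to be found in the camera images.
- hook_rod_grip (a point): Centre of the orange handle (110 long along x, 20 wide, 44 mm high; lying on the bench) of the loose hook rod, 0.12 kg; 22 mm above its underside. x points to the hook, z up. A level 7 mm steel rod, its axis 13 mm above this point, runs from the handle to x = 200 mm and there bends straight down into a 7 mm prong: the hook. Held level, the prong drops into the loop from above.
- hook_tip (a point): Lower end of the hook rod's prong: 200 mm ahead (+x) of the handle's centre and 20 mm below it, 29 mm below the rod's underside; 2 mm above the bench while the rod lies there.
- tray: Green tray with two dishes, sliding under the stand. Origin: centre of its pull loop, a flat level loop of 5 mm steel wire 26 mm above the bench, midway in the stand's width, at first 40 to 60 mm behind the edge of its top. Opening 34 (x) x 50 mm (y); pulled on the wire at x = -19.5 mm; tray's front at x = 25 mm. x points into the stand; it slides out along -x, up to 125 mm, at 2 to 3 N, then sta
- stand: Low white stand with grey sides, fixed, carrying a tablet-like meter: 170 deep (x), 200 wide (y), 127 mm high. Origin: centre of its footprint on the bench. x points from its open front (robot side) to its back, parallel to the tray's x; the front edge of its top, with a blue strip, is at x = -85 mm. The top is 12 mm thick, with 115 mm of free height under it.
- push_rod_grip (a point): Centre of the grey handle of a loose push rod, a bystander: same handle as the hook rod's, 22 mm above its underside, but its steel rod is straight and ends in a black rubber knob (200 mm ahead). Stays where it is.
- bottle: Brown glass bottle with a blue cap, 51 mm across, 90 mm high, loose on the bench in front of the stand to its right; origin at the centre of its underside. Stays where it is.
- tape: Roll of green tape, 72 mm across, 19 mm high, loose on the bench; origin at the centre of its underside. Stays where it is.

How it is judged:
By the outcome, as a careful person would: the job done as asked, in the order asked, and still so for the second after the job is handed in, with the robot touching nothing.
It also fails if it takes over 64 s, if anything falls off the work surface, if the arm or the gripper's body presses on something with over 40 N, if the wrist force passes 120 N, or if a joint passes its speed limit or range.

## Working session

There is one attempt and no reset: what is moved stays moved. The work goes in short steps, Python scripts to look and compute and a tool call to move; the robot and the scene stay as the last step left them, time stands still between calls to the robot, and variables do not carry over. Pictures are saved under pics/ and viewed, at most 13 in all, crops included, and the job is handed in when it is done.

Besides the shell and the picture viewer there is one more tool, called after "Emit:" by a JSON object that holds its "op" and its "data". servo_tool: Moves the arm, as the interface text tells. Its arguments: {"type":"object","properties":{"deltas":{"type":"array"},"squeeze":{"type":"number"}},"required":["deltas"]}

```bash
mkdir -p pics; ls; python3 - <<'E'
from rig import telemetry, optics
import cv2, numpy as np
s=telemetry.sense();print(s)
a=optics.capture("scene");b=optics.capture("side")
cv2.imwrite("pics/scene.png",a);cv2.imwrite("pics/side.png",b)
for n in("scene","side","wrist"):print(n,optics.camera_model(n))
E
```

```text
pics
{'time_s': 0.0, 'joints': array([-1.43738632e+00,  3.13421080e-01,  1.49843925e+00,  6.18728157e-06,
        1.33100198e+00, -2.23398759e-01]), 'dq': array([-0.00112907,  0.00040526,  0.00040429,  0.00162879, -0.00274943,
        0.00058598]), 'tau': array([ 2.71525607e-05, -4.12265432e+01, -2.59744996e+01, -1.23145710e-04,
        4.15379312e-03,  3.01195549e-07]), 'eef_pos': array([ 183.33041999, -491.67398782,  230.74906101]), 'ee_rot': array([-6.34049361e-04,  9.84128035e-01,  1.77458747e-01,  3.15556225e-05]), 'force': array([-0.65848795,  0.52101607,  0.48525078]), 'wrist_torque': array([0.04914193, 0.00200907, 0.02816317]), 'grip_force': 0.0, 'grip_width': 1.0026490608818304}
scene {'vfov': 56.75707038146213, 'cx': 321.19318595546486, 'cy': 194.79842418446236, 'dist': array([-0.08628037,  0.        ,  0.        ,  0.        ,  0.        ]), 'R': array([[-0.74362381, -0.66855319, -0.00776308],
       [-0.57307712,  0.64332174, -0.50766106],
       [ 0.34439257, -0.37306001, -0.8615219 ]]), 't': array([ 428.33676996,  393.04207226, 1056.1069501 ])}
side {'vfov': 48.03319742
[... 168 characters left out ...]
.11403267,  0.02065954],
       [-0.05155724, -0.59446524, -0.80246678],
       [ 0.1037888 ,  0.79599474, -0.59633904]]), 't': array([-613.46144653,   57.77899992, 1235.78912006])}
wrist {'vfov': 63.24277868778849, 'cx': 316.07416576728104, 'cy': 197.62905237389882, 'dist': array([-0.03660989,  0.        ,  0.        ,  0.        ,  0.        ]), 'mount': array([[ 1.74051300e-05, -9.57671814e-01, -2.87862289e-01,
         7.34527922e+01],
       [ 9.99999045e-01,  4.14383823e-04, -1.31812540e-03,
        -4.63230478e-01],
       [ 1.38161702e-03, -2.87861991e-01,  9.57670907e-01,
        -1.41724225e+02],
       [ 0.00000000e+00,  0.00000000e+00,  0.00000000e+00,
         1.00000000e+00]])}
```

View pics/scene.png

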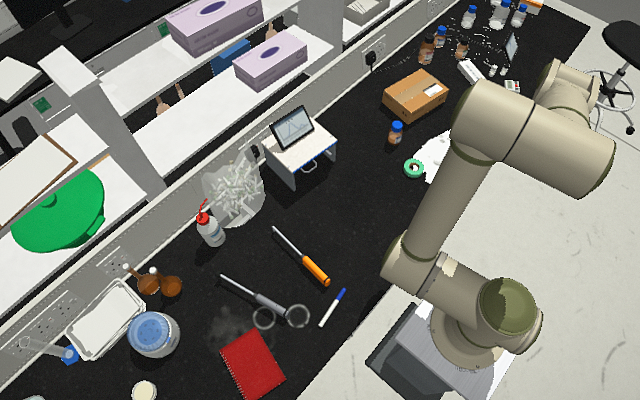

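View pics/side.png

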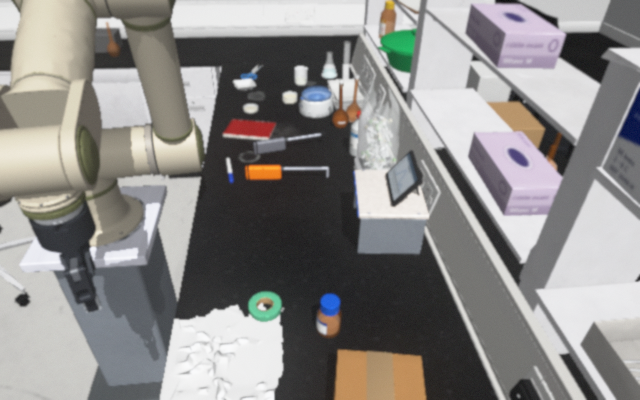

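The scene view shows the orange hook rod with its handle near (315,270) and hook end near (275,230). The stand is at (300,150) with the loop near (310,167). The side view shows the handle at (263,172) and the prong at (328,172). Next I'll build the ray helper and zoom in.

```bash
cat > h.py <<'E'
import numpy as np, cv2
from rig import telemetry, optics
from scipy.spatial.transform import Rotation as Ro
def cam(n,s=None):
    m=optics.camera_model(n); f=200/np.tan(np.radians(m["vfov"]/2))
    K=np.array([[f,0,m["cx"]],[0,f,m["cy"]],[0,0,1]])
    if n=="wrist":
        q=s["ee_rot"]; T=np.eye(4); T[:3,:3]=Ro.from_quat([q[1],q[2],q[3],q[0]]).as_matrix(); T[:3,3]=s["eef_pos"]
        W=np.linalg.inv(T@m["mount"]); R,t=W[:3,:3],W[:3,3]
    else: R,t=m["R"],m["t"]
    return K,np.array(m["dist"]),R,t
def ray(c,p):
    K,d,R,t=c; u=cv2.undistortPoints(np.array([[p]],float),K,d)[0,0]
    v=R.T@np.array([*u,1]); return -R.T@t, v/np.linalg.norm(v)
def plane(c,p,z):
    o,v=ray(c,p); return o+v*(z-o[2])/v[2]
def two(c1,p1,c2,p2):
    a,u=ray(c1,p1);b,v=ray(c2,p2)
    st=np.linalg.lstsq(np.c_[u,-v],b-a,rcond=None)[0]
    x,y=a+u*st[0],b+v*st[1]; return (x+y)/2,np.linalg.norm(x-y)
def proj(c,X):
    K,d,R,t=c; return cv2.projectPoints(np.array(X,float).reshape(-1,1,3),cv2.Rodrigues(R)[0],t,K,d)[0][:,0]
def mask(img,lo,hi):
    return cv2.inRange(cv2.cvtColor(img,cv2.COLOR_BGR2HSV),np.array(lo),np.array(hi))
E
python3 - <<'E'
from h import *
A=cv2.imread("pics/scene.png");B=cv2.imread("pics/side.png")
for n,im,x0,y0,w,h in(("scene",A,230,90,130,210),("side",B,230,140,210,130)):
    o=mask(im,(8,150,90),(20,255,255)); o[:y0]=0;o[y0+h:]=0;o[:,:x0]=0;o[:,x0+w:]=0
    c=max(cv2.findContours(o,0,2)[0],key=cv2.contourArea);r=cv2.minAreaRect(c)
    print(n,r,cv2.boxPoints(r).round(1).tolist()); C=cam(n)
    M=cv2.moments(c);print(plane(C,(M['m10']/M['m00'],M['m01']/M['m00']),30))
s=cv2.resize(A[95:195,255:345],None,fx=5,fy=5,interpolation=2)
r=cv2.resize(A[220:295,265:340],None,fx=4,fy=4,interpolation=2)
q=np.zeros((500,760,3),np.uint8);q[:,:450]=s;q[:300,460:760]=r
cv2.imwrite("pics/c1.png",q)
s=cv2.resize(B[140:260,225:435],None,fx=3.8,fy=3.8,interpolation=2);cv2.imwrite("pics/c2.png",s)
E
```

```text
scene ((315.7500305175781, 270.7500305175781), (37.47665786743164, 8.485280990600586), 45.0) [[299.5, 260.5], [305.5, 254.5], [332.0, 281.0], [326.0, 287.0]]
[448.13574894 168.16911231  30.        ]
side ((262.5, 171.5), (15.0, 37.0), 90.0) [[244.0, 164.0], [281.0, 164.0], [281.0, 179.0], [244.0, 179.0]]
[446.63094943 159.52362385  30.        ]
```

View pics/c1.png

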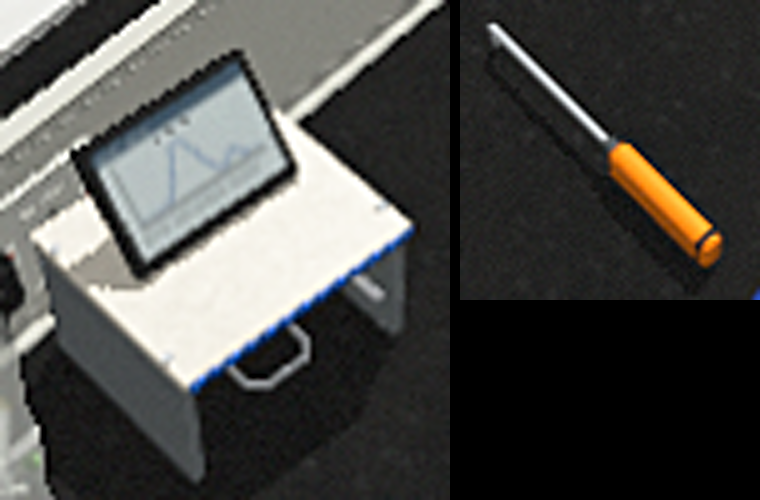

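View pics/c2.png

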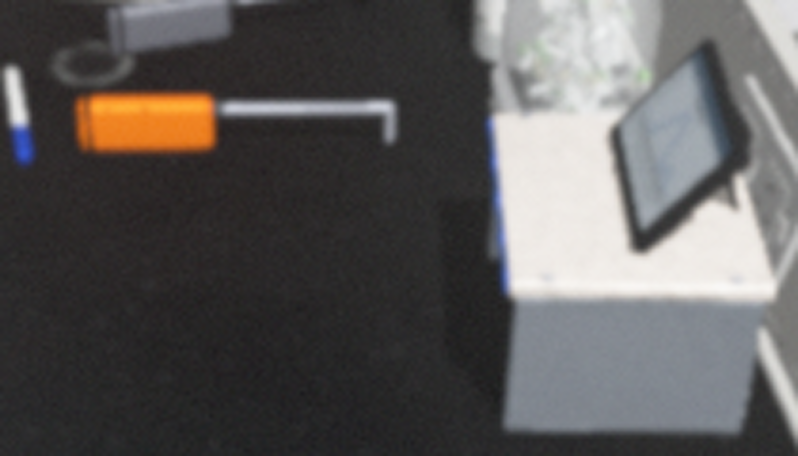

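```bash
python3 - <<'E'
from h import *
np.set_printoptions(precision=1,suppress=True)
S,D=cam("scene"),cam("side")
for n,p,q,z in(("Lfront",(293,172.4),(354.2,170.8),127),("Rfront",(337.4,141),(358.7,217.6),127),("bend",(272.5,227),(328.2,167.1),35),("rodstart",(303.2,255.7),(282.1,168.2),35),("Lback",(261.5,142.3),(390,170),127)):
    print(n,two(S,p,D,q),plane(S,p,z),plane(D,q,z))
for p in((307.4,172),(302,168.5),(311.5,172),(316.6,164.8),(313.5,160.5)):print("loop",plane(S,p,26))
print("tip",plane(D,(328.2,177.5),2))
for p in((246,172),(281,172)):print(plane(D,p,22))
E
```

```text
Lfront (array([699.5,  -2.5, 124.2]), np.float64(0.9822547194580187)) [697.5  -1.2 127. ] [699.1  -6.4 127. ]
Rfront (array([ 678.1, -198.1,  118.9]), np.float64(0.7507248317444327)) [ 674.5 -193.1  127. ] [ 675.4 -208.1  127. ]
bend (array([648.3, 155.6,  37.6]), np.float64(3.4346539299425904)) [647.5 154.9  35. ] [650.6 160.7  35. ]
rodstart (array([505.8, 161. ,  38.2]), np.float64(0.8177680499883926)) [506.4 160.2  35. ] [506.3 166.2  35. ]
Lback (array([820.9,  -7.8, 141.4]), np.float64(53.92983288273956)) [863.5 -18.4 127. ] [798.2 -10.5 127. ]
loop [713.5 -80.2  26. ]
loop [738.1 -78.4  26. ]
loop [702.7 -89.9  26. ]
loop [ 710.1 -124.8   26. ]
loop [ 731.2 -131.4   26. ]
tip [650.3 151.3   2. ]
[393.7 173.8  22. ]
[502.4 164.8  22. ]
```

Stand front edge centre is about (687,-99) with yaw about -0.115. The rod handle is about (450,164) with yaw about -0.04. I'm moving above the handle to measure it up close.

Emit:
{"op": "servo_tool", "data": {"deltas": [[[0.15,-0.16,0],[0,0,0],1],[[0.15,-0.16,0],[0,0,0],1],[[0.15,-0.16,0],[0,0,0],1],[[0.15,-0.16,0],[0,0,0],1],[[0.15,-0.16,0],[0,0,0],1],[[0.15,-0.16,0],[0,0,0],1],[[0.15,-0.16,0],[0,0,0],1],[[0.15,-0.16,0],[0,0,0],1]]}}

```text
time_s: 0.9
eef_pos: [319.0, -166.5, 231.2]
ee_rot: [-0.0, 0.984, 0.177, 0.0]
force: [0.1, -1.3, 0.6]
grip_width: 1.0
grip_force: 0.0
```

Emit:
{"op": "servo_tool", "data": {"deltas": [[[0.15,-0.16,0],[0,0,0],1],[[0.15,-0.16,0],[0,0,0],1],[[0.15,-0.16,0],[0,0,0],1],[[0.15,-0.16,0],[0,0,0],1],[[0.15,-0.16,0],[0,0,0],1],[[0.15,-0.16,0],[0,0,0],1],[[0.15,-0.16,0],[0,0,0],1],[[0.15,-0.16,0],[0,0,0],1]]}}

```text
time_s: 1.7
eef_pos: [454.5, 157.4, 231.1]
ee_rot: [0.0, 0.984, 0.178, -0.0]
force: [1.2, -0.8, 0.6]
grip_width: 1.001
grip_force: 0.0
```

Emit:
{"op": "servo_tool", "data": {"deltas": [[[0,0,0],[0,0,0.085],1],[[0,0,0],[0,0,0.085],1],[[0,0,0],[0,0,0.084],1],[[0,0,0],[0,0,0],1],[[0,0,0],[0,0,0],1]]}}

```text
time_s: 2.2
eef_pos: [454.2, 155.4, 231.1]
ee_rot: [0.0, 1.0, -0.019, -0.0]
force: [0.1, 0.0, -0.7]
grip_width: 1.003
grip_force: 0.0
```

```bash
cat > rod.py <<'E'
from h import *
import sys
np.set_printoptions(precision=2,suppress=True)
s=telemetry.sense();W=optics.capture("wrist");C=cam("wrist",s);cv2.imwrite(sys.argv[1],W)
print(s["time_s"],s["eef_pos"],s["ee_rot"])
o=mask(W,(8,150,80),(20,255,255));c=max(cv2.findContours(o,0,2)[0],key=cv2.contourArea)
b=cv2.boxPoints(cv2.minAreaRect(c));print(b.tolist())
print(np.array([plane(C,p,44) for p in b]))
E
python3 rod.py pics/w1.png
```

```text
2.2 [454.2  155.41 231.13] [ 0.    1.   -0.02 -0.  ]
[[294.6201477050781, 218.93048095703125], [296.1156311035156, 124.71611785888672], [316.3644714355469, 125.03753662109375], [314.8689880371094, 219.25189208984375]]
[[405.29 181.38  44.  ]
 [504.67 174.18  44.  ]
 [503.57 154.11  44.  ]
 [404.09 159.56  44.  ]]
```

View pics/w1.png

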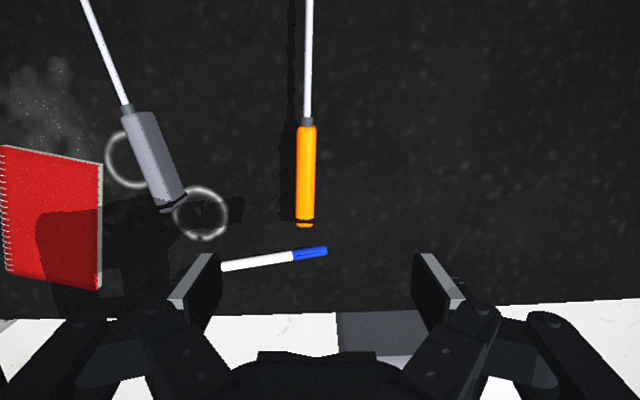

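The wrist view shows the handle axis through (305.5,172), its tail at row 228 and the rod leaving the top at (309.5,0). The push rod is about 130 mm to the left, so the fingers have room.

```bash
python3 - <<'E'
from h import *
np.set_printoptions(precision=2,suppress=True)
s=telemetry.sense();C=cam("wrist",s);W=cv2.imread("pics/w1.png")
g=W.max(2).astype(int); P=[]
for r in range(3,112,6):
    c=np.where(g[r,290:325]>130)[0]+290
    if len(c): P.append(plane(C,(c.mean(),r),35)[:2])
P=np.array(P);k=np.polyfit(P[:,0],P[:,1],1);print(P[0],P[-1],"yaw",np.arctan(k[0]),"y at 449",np.polyval(k,449))
print("tail",plane(C,(305,228),22),plane(C,(305,228),44),"front",plane(C,(307,118),44))
E
```

```text
[615.08 156.16] [517.24 163.02] yaw -0.0703949548064276 y at 449 167.9822468455057
tail [385.5  171.92  22.  ] [394.4  170.73  44.  ] front [510.81 163.06  44.  ]
```

Emit:
{"op": "servo_tool", "data": {"deltas": [[[-0.025,-0.06,0.1],[0,0,0.02],1],[[0,0,0.2],[0,0,0],1],[[0,0,0.2],[0,0,0],1],[[0,0,0.2],[0,0,0],1],[[0,0,0.2],[0,0,0],1],[[0,0,0.12],[0,0,0],1],[[0,0,0],[0,0,0],1],[[0,0,0],[0,0,0],1]]}}

```text
time_s: 3.05
eef_pos: [450.2, 167.7, 28.0]
ee_rot: [-0.0, 0.999, -0.036, 0.0]
force: [-0.4, 0.8, 0.7]
grip_width: 0.998
grip_force: 0.0
```

```bash
python3 rod.py pics/w2.png
```

```text
3.05 [450.23 167.67  28.02] [-0.    1.   -0.04  0.  ]
[[290.1524963378906, 353.8372802734375], [293.2568054199219, 146.88385009765625], [304.1043395996094, 147.04656982421875], [301.0000305175781, 354.0]]
[[408.71 183.71  44.  ]
 [506.61 173.04  44.  ]
 [506.25 168.86  44.  ]
 [408.26 178.55  44.  ]]
```

View pics/w2.png

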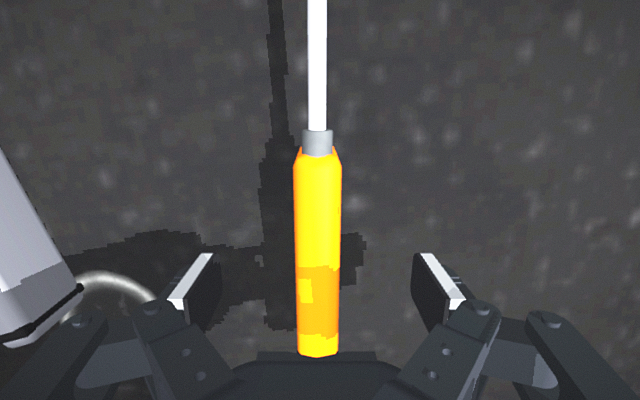

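The handle is centred between the pads (col 318 against pads 190 and 440), and its front end at row 150 puts the centre at x ≈ 451. I'm going the rest of the way down and gripping.

Emit:
{"op": "servo_tool", "data": {"deltas": [[[0,0,0.06],[0,0,0],1],[[0,0,0.05],[0,0,0],1],[[0,0,0],[0,0,0],0],[[0,0,0],[0,0,0],0],[[0,0,0],[0,0,0],0],[[0,0,0],[0,0,0],0],[[0,0,0],[0,0,0],0],[[0,0,0],[0,0,0],0]], "squeeze": 80}}

```text
time_s: 3.9
eef_pos: [450.1, 167.7, 5.7]
ee_rot: [-0.0, 0.999, -0.037, 0.0]
force: [-1.2, 0.4, 4.3]
grip_width: 0.226
grip_force: 78.2
```

Emit:
{"op": "servo_tool", "data": {"deltas": [[[0,0,0],[0,0,0],0],[[0,0,0],[0,0,0],0],[[0,0,-0.05],[0,0,0],0],[[0,0,-0.2],[0,0,0],0],[[0,0,-0.2],[0,0,0],0],[[0,0,-0.2],[0,0,0],0],[[0,0,0],[0,0,0],0]]}}

```text
time_s: 4.6
eef_pos: [452.0, 168.0, 140.4]
ee_rot: [-0.001, 0.999, -0.037, 0.005]
force: [0.1, 0.4, -1.9]
grip_width: 0.221
grip_force: 78.2
```

Emit:
{"op": "servo_tool", "data": {"deltas": [[[0.005,0.2,-0.03],[0,0,0.004],0],[[0.005,0.2,-0.03],[0,0,0.004],0],[[0.005,0.2,-0.03],[0,0,0.004],0],[[0.005,0.2,-0.03],[0,0,0.004],0],[[0.005,0.2,-0.03],[0,0,0.004],0],[[0.005,0.2,-0.03],[0,0,0.006],0],[[0,0,0],[0,0,0],0]]}}

```text
time_s: 5.3
eef_pos: [434.2, -75.6, 171.6]
ee_rot: [0.001, 0.998, -0.06, 0.0]
force: [-0.3, -0.1, -1.5]
grip_width: 0.226
grip_force: 78.7
```

Emit:
{"op": "servo_tool", "data": {"deltas": [[[0,0,0],[0,0.08,0],0],[[0,0,0],[0,0.08,0],0],[[0,0,0],[0,0.08,0],0],[[0,0,0],[0,0.08,0],0],[[0,0,0],[0,0,0],0],[[0,0,0],[0,0,0],0]]}}

```text
time_s: 5.9
eef_pos: [434.4, -71.8, 171.4]
ee_rot: [0.014, 0.967, -0.056, 0.247]
force: [0.1, 0.6, 0.3]
grip_width: 0.224
grip_force: 78.5
```

```bash
python3 rod.py pics/w3.png
```

```text
5.9 [434.36 -71.8  171.42] [ 0.01  0.97 -0.06  0.25]
[[287.0, 153.0], [345.0, 153.0], [345.0, 356.0], [287.0, 356.0]]
[[ 535.59  -55.32   44.  ]
 [ 529.39 -108.93   44.  ]
 [ 354.9   -85.78   44.  ]
 [ 360.36  -38.22   44.  ]]
```

View pics/w3.png

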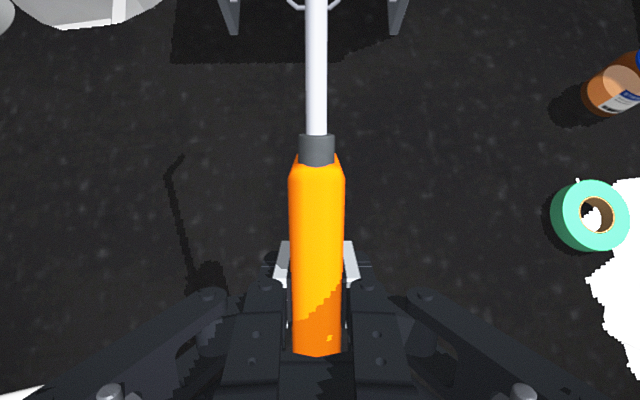

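The loop's front wire is just visible at (288..342, row 8), between the stand's legs ending at (235,35) and (400,35). I'm tilting a little more.

Emit:
{"op": "servo_tool", "data": {"deltas": [[[0,0,0],[0,0.08,0],0],[[0,0,0],[0,0.08,0],0],[[0,0,0],[0,0,0],0],[[0,0,0],[0,0,0],0]]}}

```text
time_s: 6.35
eef_pos: [436.8, -68.7, 171.5]
ee_rot: [0.011, 0.942, -0.05, 0.33]
force: [0.1, -1.0, -0.7]
grip_width: 0.226
grip_force: 78.5
```

```bash
python3 rod.py pics/w4.png; python3 -c "
import cv2
i=cv2.imread('pics/w4.png')[0:150,200:440];cv2.imwrite('pics/w4c.png',cv2.resize(i,None,fx=3.3,fy=3.3,interpolation=2))"
```

```text
6.35 [436.76 -68.69 171.5 ] [ 0.01  0.94 -0.05  0.33]
[[287.0, 153.0], [345.0, 153.0], [345.0, 356.0], [287.0, 356.0]]
[[ 569.41  -50.73   44.  ]
 [ 563.08 -108.24   44.  ]
 [ 381.51  -83.72   44.  ]
 [ 386.16  -37.91   44.  ]]
```

View pics/w4c.png

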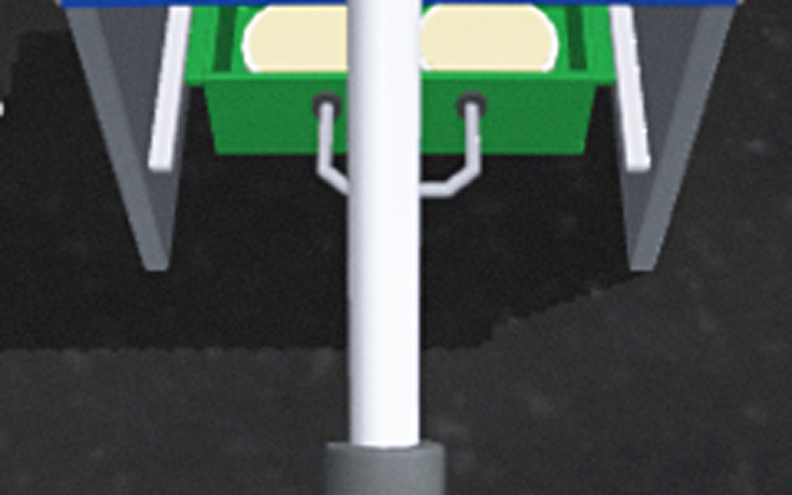

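The crop shows the loop clearly. The front wire is at (332,57.6), the sides at cols 299 and 343.6, the leg feet at row 81 and the blue strip's bottom edge at row 1.5.

```bash
python3 - <<'E'
from h import *
np.set_printoptions(precision=1,suppress=True)
s=telemetry.sense();C=cam("wrist",s)
f=lambda x,y:(x/3.3+200-.35,y/3.3-.35)
q=s["ee_rot"];print(Ro.from_quat([q[1],q[2],q[3],q[0]]).as_matrix())
for n,p,z in(("wireR",(437,190),26),("sideL",(327,140),26),("sideR",(474,140),26),("rootL",(326,103),26),("rootR",(471,103),26),
 ("footLo",(145,270),0),("footLi",(168,270),0),("footRi",(630,270),0),("footRo",(655,270),0),("stripL",(60,5),115),("stripR",(740,5),115),("trayL",(217,153),5),("trayR",(583,153),5)):
    print(n,plane(C,f(*p),z))
E
```

```text
[[ 0.8 -0.1  0.6]
 [-0.1 -1.  -0.1]
 [ 0.6 -0.  -0.8]]
wireR [ 707.8 -113.5   26. ]
sideL [737.6 -75.1  26. ]
sideR [ 731.2 -130.5   26. ]
rootL [757.1 -76.3  26. ]
rootR [ 750.6 -132.    26. ]
footLo [706.4   0.2   0. ]
footLi [705.3  -8.7   0. ]
footRi [ 685.2 -186.8    0. ]
footRo [ 684.2 -196.4    0. ]
stripL [702.8   0.3 115. ]
stripR [ 679.5 -195.1  115. ]
trayL [759.  -30.8   5. ]
trayR [ 742.  -177.7    5. ]
```

Emit:
{"op": "servo_tool", "data": {"deltas": [[[0,0,0],[0,-0.08,0],0],[[0,0,0],[0,-0.08,0],0],[[0,0,0],[0,-0.08,0],0],[[0,0,0],[0,-0.08,0],0],[[0,0,0],[0,-0.08,0],0],[[0,0,0],[0,-0.08,0],0],[[0,0,0],[0,0,0],0],[[0,0,0],[0,0,0],0]]}}

```text
time_s: 7.2
eef_pos: [437.6, -66.5, 170.8]
ee_rot: [-0.009, 0.999, -0.047, -0.01]
force: [-0.2, 0.4, -2.2]
grip_width: 0.225
grip_force: 78.4
```

```bash
cat > go.py <<'E'
from h import *
import sys
np.set_printoptions(precision=4,suppress=True)
tx,ty,tz,yaw=map(float,sys.argv[1:])
s=telemetry.sense();q=s["ee_rot"];R=Ro.from_quat([q[1],q[2],q[3],q[0]]).as_matrix()
T=np.array([[np.cos(yaw),np.sin(yaw),0],[np.sin(yaw),-np.cos(yaw),0],[0,0,-1]])
d=np.array([tx,ty,tz])-s["eef_pos"]
print("pos",s["eef_pos"],"yaw",np.arctan2(R[1,0],R[0,0]),"\nshift now-axes",R.T@d/200,"after-turn axes",T.T@d/200,"turn",Ro.from_matrix(R.T@T).as_rotvec()/(np.pi/2))
E
python3 go.py 460 -71 49 -0.115
```

```text
pos [437.5557 -66.4524 170.7662] yaw -0.09455543822289236 
shift now-axes [0.1269 0.0226 0.606 ] after-turn axes [0.1141 0.0097 0.6088] turn [-0.0109  0.0137  0.0129]
```

Emit:
{"op": "servo_tool", "data": {"deltas": [[[0,0,0],[-0.011,0.014,0.013],0],[[0,0,0.15],[0,0,0],0],[[0.03,0,0.15],[0,0,0],0],[[0.03,0,0.15],[0,0,0],0],[[0.05,0.01,0.16],[0,0,0],0],[[0,0,0],[0,0,0],0],[[0,0,0],[0,0,0],0]]}}

```text
time_s: 7.9
eef_pos: [458.5, -70.6, 49.8]
ee_rot: [-0.001, 0.998, -0.058, 0.0]
force: [-0.5, -0.2, -1.3]
grip_width: 0.222
grip_force: 78.5
```

```bash
python3 go.py 530.3 -79.1 49 -0.115; python3 - <<'E'
from h import *
np.set_printoptions(precision=1,suppress=True)
A=optics.capture("side");cv2.imwrite("pics/side2.png",A)
B=optics.capture("scene");cv2.imwrite("pics/scene2.png",B)
s=telemetry.sense();q=s["ee_rot"];R=Ro.from_quat([q[1],q[2],q[3],q[0]]).as_matrix()
p=s["eef_pos"];X=[p+R@[200,0,3.7],p+R@[200,0,-29.3]]
print(X,proj(cam("scene"),X),proj(cam("side"),X))
q=np.zeros((540,800,3),np.uint8)
q[:480,:400]=cv2.resize(B[120:240,250:350],None,fx=4,fy=4,interpolation=2)
q[:480,400:800]=cv2.resize(A[140:260,290:390],None,fx=4,fy=4,interpolation=2)
cv2.imwrite("pics/c3.png",q)
E
```

```text
pos [458.4849 -70.5513  49.829 ] yaw -0.11512099126042845 
shift now-axes [0.3616 0.0012 0.0041] after-turn axes [0.3616 0.0013 0.0041] turn [-0.0009  0.     -0.0001]
[array([657.9, -93.6,  47.5]), array([657.8, -93.6,  80.5])] [[321.6 175. ]
 [321.5 169.6]] [[342.7 214.2]
 [343.2 204.4]]
```

View pics/c3.png

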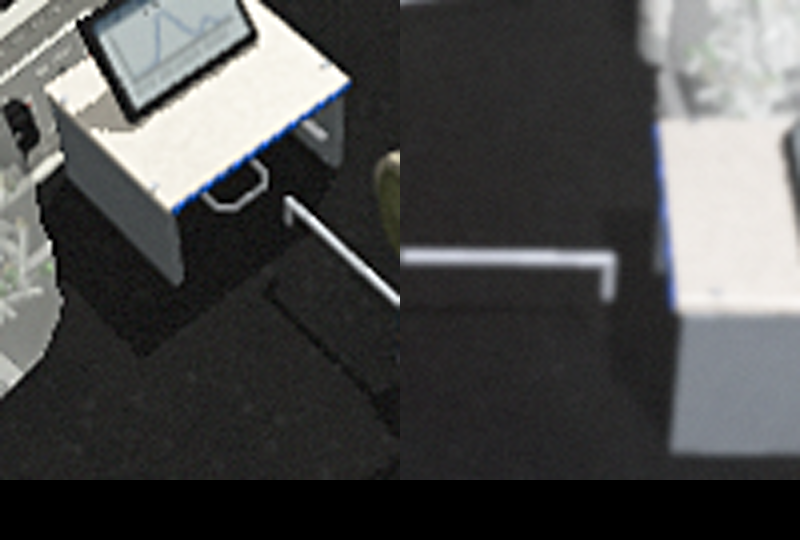

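Predicted and observed prong positions agree to about 1 px: side tip at crop (607,298), scene tip at (290,222). I'm advancing over the loop and then lowering.

Emit:
{"op": "servo_tool", "data": {"deltas": [[[0.1,0,0],[0,0,0],0],[[0.1,0,0],[0,0,0],0],[[0.1,0,0],[0,0,0],0],[[0.07,0,0],[0,0,0],0],[[0,0,0],[0,0,0],0],[[0,0,0],[0,0,0],0]]}}

```text
time_s: 8.6
eef_pos: [532.1, -78.8, 49.9]
ee_rot: [-0.001, 0.998, -0.057, 0.0]
force: [-1.2, 0.2, -0.7]
grip_width: 0.221
grip_force: 78.5
```

Emit:
{"op": "servo_tool", "data": {"deltas": [[[0,0,0.05],[0,0,0],0],[[0,0,0.05],[0,0,0],0],[[0,0,0.04],[0,0,0],0],[[0,0,0.03],[0,0,0],0],[[0,0,0],[0,0,0],0],[[0,0,0],[0,0,0],0]]}}

```text
time_s: 9.2
eef_pos: [532.4, -78.8, 14.8]
ee_rot: [-0.001, 0.998, -0.057, -0.0]
force: [-0.1, -0.5, -1.2]
grip_width: 0.229
grip_force: 78.5
```

Emit:
{"op": "servo_tool", "data": {"deltas": [[[-0.04,0,0],[0,0,0],0],[[-0.04,0,0],[0,0,0],0],[[-0.04,0,0],[0,0,0],0],[[-0.04,0,0],[0,0,0],0]]}}

```text
time_s: 9.6
eef_pos: [500.0, -75.1, 15.2]
ee_rot: [-0.001, 0.998, -0.057, 0.0]
force: [2.5, 0.1, -1.9]
grip_width: 0.225
grip_force: 78.4
```

The hook has engaged, with about 2.5 N of pull. I'm continuing to draw the tray out.

Emit:
{"op": "servo_tool", "data": {"deltas": [[[-0.04,0,0],[0,0,0],0],[[-0.04,0,0],[0,0,0],0],[[-0.04,0,0],[0,0,0],0],[[-0.04,0,0],[0,0,0],0],[[-0.04,0,0],[0,0,0],0],[[-0.04,0,0],[0,0,0],0],[[-0.03,0,0],[0,0,0],0],[[-0.02,0,0],[0,0,0],0]]}}

```text
time_s: 10.4
eef_pos: [442.4, -68.5, 15.0]
ee_rot: [-0.001, 0.998, -0.057, -0.0]
force: [2.8, 0.1, -0.5]
grip_width: 0.227
grip_force: 78.5
```

```bash
python3 - <<'E'
from h import *
np.set_printoptions(precision=1,suppress=True)
B=optics.capture("scene");cv2.imwrite("pics/scene3.png",B);A=optics.capture("side")
s=telemetry.sense();q=s["ee_rot"];R=Ro.from_quat([q[1],q[2],q[3],q[0]]).as_matrix()
p=s["eef_pos"];print(p,s["force"],"tip",p+R@[200,0,3.7])
q=np.zeros((540,800,3),np.uint8)
q[:480,:400]=cv2.resize(B[120:240,250:350],None,fx=4,fy=4,interpolation=2)
q[:480,400:800]=cv2.resize(A[140:260,290:390],None,fx=4,fy=4,interpolation=2)
cv2.imwrite("pics/c4.png",q)
E
```

```text
[442.3 -68.3  14.9] [ 0.8  0.7 -1.4] tip [640.9 -91.2  10.9]
```

View pics/c4.png

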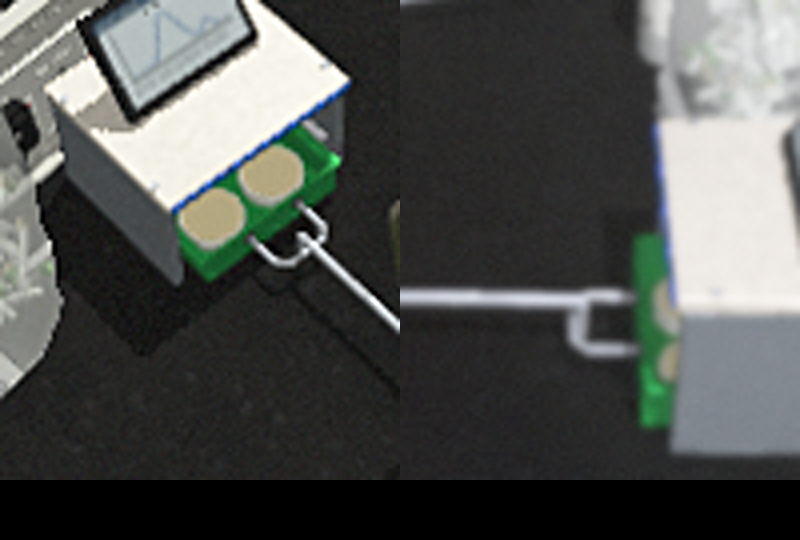

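The scene view shows the tray front and the full loop out past the blue edge: loop around (290,240), tray front face around (270,240). The prong is about 49 mm in front of the edge, so the opening's rear is about 18 mm clear. Next I unload, lift out and carry the rod back to its free spot.

Emit:
{"op": "servo_tool", "data": {"deltas": [[[0.03,0,0],[0,0,0],0],[[0,0,0],[0,0,0],0],[[0,0,-0.08],[0,0,0],0],[[0,0,-0.12],[0,0,0],0],[[0,0,-0.15],[0,0,0],0],[[0,0,-0.15],[0,0,0],0],[[0,0,0],[0,0,0],0],[[0,0,0],[0,0,0],0]]}}

```text
time_s: 11.3
eef_pos: [448.9, -69.3, 114.8]
ee_rot: [-0.001, 0.998, -0.057, -0.0]
force: [1.0, -0.6, -0.6]
grip_width: 0.223
grip_force: 78.5
```

```bash
python3 go.py 445 168 110 -0.074
```

```text
pos [448.9116 -69.3457 114.782 ] yaw -0.11446221432450049 
shift now-axes [-0.155  -1.1767  0.0262] after-turn axes [-0.1072 -1.182   0.0239] turn [-0.0012  0.0003 -0.0258]
```

Emit:
{"op": "servo_tool", "data": {"deltas": [[[-0.02,-0.18,0],[0,0,0],0],[[-0.02,-0.2,0],[0,0,0],0],[[-0.03,-0.2,0],[0,0,0],0],[[-0.03,-0.2,0],[0,0,0],0],[[-0.03,-0.2,0],[0,0,0],0],[[-0.03,-0.2,0.02],[0,0,-0.026],0],[[0,0,0],[0,0,0],0],[[0,0,0],[0,0,0],0]]}}

```text
time_s: 12.1
eef_pos: [443.3, 169.0, 110.1]
ee_rot: [-0.001, 0.999, -0.036, -0.002]
force: [-1.1, -1.5, -0.5]
grip_width: 0.219
grip_force: 78.8
```

```bash
python3 go.py 445 168 6 -0.074
```

```text
pos [443.3161 168.9979 110.0896] yaw -0.07222719476384142 
shift now-axes [0.0105 0.005  0.5204] after-turn axes [0.0088 0.0044 0.5204] turn [-0.0008  0.0021  0.0011]
```

Emit:
{"op": "servo_tool", "data": {"deltas": [[[0,0,0.15],[0,0.002,0],0],[[0,0,0.15],[0,0,0],0],[[0,0,0.1],[0,0,0],0],[[0,0,0.07],[0,0,0],0],[[0,0,0.03],[0,0,0],0],[[0,0,0.01],[0,0,0],0],[[0,0,0.006],[0,0,0],0],[[0,0,0],[0,0,0],0]]}}

```text
time_s: 12.9
eef_pos: [444.6, 168.7, 8.7]
ee_rot: [-0.001, 0.999, -0.037, 0.002]
force: [-0.1, -0.2, -0.4]
grip_width: 0.225
grip_force: 78.8
```

Emit:
{"op": "servo_tool", "data": {"deltas": [[[0,0,0.007],[0,0,0],0],[[0,0,0.007],[0,0,0],0],[[0,0,0],[0,0,0],0],[[0,0,0],[0,0,0],0]]}}

```text
time_s: 13.3
eef_pos: [444.6, 168.9, 5.8]
ee_rot: [-0.001, 0.999, -0.037, 0.002]
force: [-0.0, 0.3, 3.2]
grip_width: 0.224
grip_force: 79.2
```

Emit:
{"op": "servo_tool", "data": {"deltas": [[[0,0,0],[0,0,0],0.4],[[0,0,0],[0,0,0],0.7],[[0,0,0],[0,0,0],1],[[0,0,0],[0,0,0],1],[[0,0,0],[0,0,0],1],[[0,0,0],[0,0,0],1],[[0,0,0],[0,0,0],1]]}}

```text
time_s: 14.0
eef_pos: [444.3, 168.9, 5.4]
ee_rot: [-0.001, 0.999, -0.037, 0.001]
force: [0.4, -0.3, -0.0]
grip_width: 0.997
grip_force: 0.0
```

Emit:
{"op": "servo_tool", "data": {"deltas": [[[0,0,-0.1],[0,0,0],1],[[0,0,-0.2],[0,0,0],1],[[0,0,-0.2],[0,0,0],1],[[0,0,-0.2],[0,0,0],1],[[0,0,-0.2],[0,0,0],1],[[0,0,0],[0,0,0],1],[[0,0,0],[0,0,0],1],[[0,0,0],[0,0,0],1]]}}

```text
time_s: 14.8
eef_pos: [443.2, 168.5, 184.2]
ee_rot: [-0.001, 0.999, -0.037, 0.0]
force: [-1.0, 0.8, 0.3]
grip_width: 1.001
grip_force: 0.0
```

```bash
python3 - <<'E'
from h import *
a=optics.capture("scene")[90:300,220:440];b=optics.capture("side")[130:340,200:440]
q=np.zeros((365,800,3),np.uint8)
a=cv2.resize(a,None,fx=1.72,fy=1.72);b=cv2.resize(b,None,fx=1.72,fy=1.72)
q[:a.shape[0],:a.shape[1]]=a;q[:b.shape[0],380:380+b.shape[1]]=b
cv2.imwrite("pics/c5.png",q)
E
```

```text
(no output)
```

View pics/c5.png

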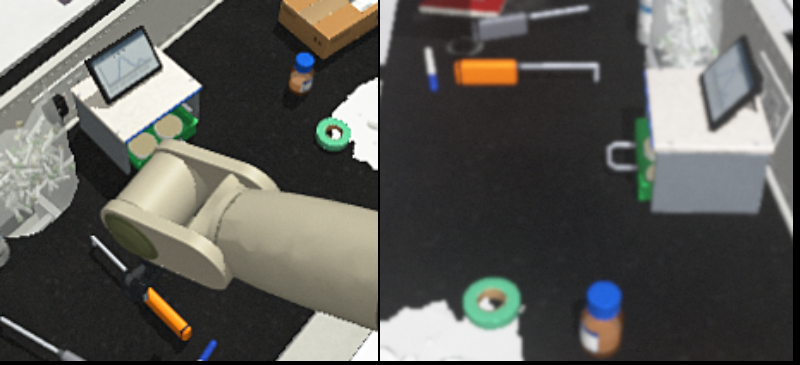

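The side view shows the loop and tray front out past the stand edge (loop at crop (622,156)). The hook rod lies flat at (525,72), and the bottle and tape are untouched.

```bash
python3 -c "
from rig import ctrl
print(ctrl.finish_job())"
```

```text
the job is handed in; nothing more can be done
None
```

The job is handed in: I drew the tray out with the hook until the loop's whole opening was clear of the stand's edge by about 18 mm (estimated from the hook's position), then laid the hook rod flat about 180 mm from the tray; the push rod, bottle and tape were not touched.

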